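# Flip the job flag to green

## Robot

A 6-joint arm with a two-finger parallel gripper is mounted at the origin on a cart in front of the work surface, level with it; the furniture and walls round the work are solid. World frame = base frame: x ahead of the robot, y to its left, z up, the work surface at z = 0. Lengths are in m, angles in degrees, forces in N, time in s.
With the tool pointing down it reaches from about 0.35 to 0.925 m from the base axis. Payload 6.4 kg.
Tool frame: the origin (TCP) lies at the very end of the fingers, on their centre line; the grasp point (between the pads) lies 19 mm behind it; z points along the fingers, x is the direction in which the jaws open and shut, and the axes are right-handed (so a half turn about z gives the same grasp; the last joint's range is limited). The gripper opens to 94 mm and grips with 3 to 60 N. Pads are 16 mm wide; open, the fingers measure 119 mm over their backs; the gripper's body (75 mm by 177 mm) begins 78 mm behind the grasp point.
Start: joints at [59.295, 14.043, 89.255, -0, 76.702, -9.975], TCP at [0.23, 0.608, 0.205] pointing down, gripper open.
Joint ranges: [-179.41, 179.41], [-58.25, 129.5], [7.25, 145.43], [-54.29, 234.29], [11.92, 165.04], [-157.13, 157.13]. Speed limits (degrees/s): [147.25, 147.25, 180, 180, 180, 180].

## Interface

Orientations are given as [roll, pitch, yaw] about the fixed x, y, z axes, in that order (R = Rz(yaw) Ry(pitch) Rx(roll)).
In Python, from bench import r gives the robot as it stands. The module is installed in compiled form; this text tells all that it offers. Calls block until the motion is done:
- r.goto(position, orientation): joint-space move of the TCP to a pose.
- r.movel(position, orientation=None, vel=0.15, max_force=None): straight line of the TCP; orientation=None keeps the orientation; vel is the mean speed in m/s. With max_force (N) it stops when the force on the tool has changed by that much, and returns True; else False.
- r.goto_joints(angles): joint-space move.
- r.ungrasp() and r.grab(grasp_force=None): open the fingers fully, or close them until they stop; grasp_force is the grip in N (None keeps the last).
- r.dwell(seconds).
- r.solve_ik(position, orientation): joint angles nearest the present ones, or None.
- r.camera(name): name is "scene" or "top"; returns a dict with "color" (400x640x3 uint8, blue, green, red), "z_map" (400x640 float32, m along the optical axis (not along the pixel's ray), 0 where there is no reading), "camera_matrix" (3x3 intrinsics, pixels), "k1" (the pictures are not rectified: a ray, as slopes to the right and down, at radius r is drawn at 1 + k1 r^2 times it, then the intrinsics apply), "world_to_cam" (4x4, takes a point from world to camera coordinates). Camera axes: x right, y up, looking along -z (the intrinsics and any distortion apply to the point x, -y, -z); pixel columns grow to the right and rows downward; lengths in m; the calibration is good to about 2 mm. A picture is of the moment at which its call begins.
A pose or a line that the arm cannot do raises r.IKError and nothing moves.
- r.finish_job(): hands the job in, once; it reports no verdict.
Trained networks look in the newest picture that a camera, given by its name, has taken for a name from the list of things; names that differ only in an ending like _2 or _b are one class to them, and where a whole thing is asked for, a point or a joint stands for the part that bears it (a point fixed in the world has none). Each returns a list of dicts, best first, with "conf" (0 to 1); they miss things now and then, are a little off and sometimes report something else, mostly with a low value. They report only what shows in the picture. A call takes as long as a camera call.
- r.boxes_of(name, camera): "location" ([column, row] in pixels, amid what is visible of it).
Readings, each from a call of its own:
- r.get_t(): time.
- r.get_joint_positions(): joint angles.
- r.get_qd(): joint speeds.
- r.get_tau(): joint torques, N m.
- r.get_tool_pos(): TCP position.
- r.get_orientation(): TCP orientation.
- r.get_force(): force on the tool from outside, world axes, zero at the start.
- r.get_ft_torque(): the same for the moment, N m.
- r.get_width(): finger opening in m.
Only numpy, scipy, OpenCV 4.12 (cv2) and the standard library are available. Lean on these libraries where they do the work, as an engineer would, in place of code of your own. Each camera call takes 0.05 s, during which the arm holds its last target.

## Task

The job at the blue stand is finished: with your fingertips, push the blue stand's flag up and right over its pivot, until it lies flat on the far side with its green face up. Turn it at an easy pace, do not flick it, and leave the flag on the yellow stand, the green box and the steel beaker as they are.

Things in the scene. Friction and masses are not known exactly. Their poses are not given: they have to be found in the camera images.
- flag_1 (a joint): Angle of the flag to turn (on the blue stand). 0: lies level on the stand's -x side (toward the robot), red face up (white bar mark); pi/2: straight up; pi (end stop): level on the +x side, green face up (white disc mark). Starts 0.15 to 0.65, other flag too. The hinge is lightly stiff (0.035 N m, about 0.55 N at the tab), so the flag stays where it is left.
- flag_1_tab (a point): End of flag 1's white finger tab, mid-thickness, 65 mm from the pivot axis; moves with the flag. The flag is a stiff plate 56 mm wide along the pivot, 6 mm thick, reaching 52 mm from the pivot axis; the tab, 28 mm wide, stands out from the middle of its free edge.
- flag_1_hinge (a point): Middle of the pivot axis of flag 1, 60 to 95 mm above the bench (it differs each time, and from flag 2); fixed to the stand, same axes as the stand: y along the pivot axis.
- stand_1: Fixed blue stand, at the left or in the middle of the bench, base block let 0 to 35 mm into it; origin at the centre of the block's underside, 95 mm below the pivot; x away from the robot, y along the pivot, z up. Block 50 (x) by 90 (y) by 40 mm, its top 55 mm below the pivot; cheeks 16 by 8 mm at y = +-36 mm, to 5 mm above the pivot; 4 mm wide stop bars at y = +-30 mm under the level flag.
- flag_2 (a joint): Angle of the other flag, same build and meaning; must be left as it is.
- flag_2_tab (a point): End of the white finger tab of flag 2, which must be left alone.
- stand_2: Fixed yellow stand of flag 2, same build as stand_1, in the other of the two places.
- green_box: Dark green square open box, loose, 68 x 68 x 62 mm high, origin at the centre of its underside; stands to the right of the stand in the middle.
- steel_beaker: Plain steel beaker, loose, 58 mm across, 58 mm high, origin at the centre of its underside; stands in front of the left stand.

How it is judged (in metres and radians):
On the way, in this order (a step that is already met when the one before it is completed fails the run):
1. the flag on the blue stand is pushed up to about upright (value of joint flag_1 between 1.2 and 2.4 rad), for 0.05 s.
2. it lies flat on the far side, green face up (value of joint flag_1 above 2.99 rad), for 0.1 s.
At the end, for the whole second after the job is handed in: Flag 1 lies on the far side within 0.15 rad (about 9 degrees) of its end stop, green face up; flag 2's tab, the green box and the beaker are within 15 mm of where they started (value of joint flag_1 above 2.99 rad and distance of each of flag_2_tab, green_box, steel_beaker from where it was at the start of the episode below 0.015 m); the robot touches nothing.
It fails at once if the flag is flicked over (faster than 8 rad/s) (velocity of joint flag_1 above 8 rad/s).
It fails at once if the other flag is moved by more than 20 mm (distance of flag_2_tab from where it was at the start of the episode above 0.02 m).
It fails at once if the green box is lifted or shifted by more than 20 mm (distance of green_box from where it was at the start of the episode above 0.02 m).
It fails at once if the beaker is lifted or shifted by more than 20 mm (distance of steel_beaker from where it was at the start of the episode above 0.02 m).
It also fails if it takes over 32 s, if anything falls off the work surface, if the arm or the gripper's body presses on something with over 40 N, if the wrist force passes 120 N, or if a joint passes its speed limit or range.

## Working session

There is one attempt and no reset: what is moved stays moved. The work goes in short steps, each a Python script; the robot and the scene stay as the last script left them, time stands still between calls to the robot, and variables do not carry over. Pictures are saved under pics/ and viewed, and the job is handed in when it is done.

```bash
mkdir -p pics; cat > h.py <<'E'
import numpy as np, cv2
from bench import r
def deproj(im,u,v,d=None):
    K=im["camera_matrix"];k1=im["k1"]
    if d is None: d=im["z_map"][int(round(v)),int(round(u))]
    p=cv2.undistortPoints(np.array([[[u,v]]],float),np.array(K,float),np.array([k1,0,0,0,0.]))[0,0]
    c=np.array([p[0]*d,-p[1]*d,-d,1]);return (np.linalg.inv(im["world_to_cam"])@c)[:3]
def cloud(im):
    K=np.array(im["camera_matrix"],float);z=im["z_map"];h,w=z.shape
    g=np.stack(np.meshgrid(np.arange(w),np.arange(h)),-1).reshape(-1,1,2).astype(float)
    p=cv2.undistortPoints(g,K,np.array([im["k1"],0,0,0,0.])).reshape(h,w,2)
    c=np.stack([p[...,0]*z,-p[...,1]*z,-z,np.ones_like(z)],-1)
    P=(c@np.linalg.inv(im["world_to_cam"]).T)[...,:3];P[z<=0]=np.nan
    return P
E
python3 - <<'E'
from h import *
for c in ["scene","top"]:
    im=r.camera(c);cv2.imwrite(f"pics/{c}0.png",im["color"]);np.save(f"{c}0.npy",im,allow_pickle=True)
    print(c,im["k1"],np.linalg.inv(im["world_to_cam"])[:3,3])
    for n in ["flag_1","flag_1_tab","flag_1_hinge","stand_1","green_box","steel_beaker"]:
        for b in r.boxes_of(n,c):
            u,v=b["location"];print(n,np.round([u,v]),round(b["conf"],2),np.round(deproj(im,u,v),3))
print(r.get_t(),r.get_orientation())
E
```

```text
scene -0.15068661164202665 [ 0.00060831 -0.47828244  0.54439748]
flag_1 [305. 145.] 0.61 [0.49  0.272 0.117]
flag_1_tab [306. 140.] 0.63 [0.527 0.323 0.097]
flag_1_hinge [310. 169.] 0.67 [0.519 0.298 0.041]
stand_1 [306. 166.] 0.76 [0.522 0.317 0.039]
stand_1 [376. 214.] 0.67 [0.533 0.088 0.036]
green_box [423. 260.] 0.93 [ 0.536 -0.042  0.009]
green_box [222. 184.] 0.21 [ 0.001 -0.478  0.544]
steel_beaker [222. 183.] 0.67 [0.328 0.334 0.045]
top -0.07192364169129353 [0.2655575  0.15364691 1.09242349]
flag_1 [337. 171.] 0.74 [0.514 0.091 0.115]
flag_1_tab [247. 174.] 0.73 [0.51  0.299 0.108]
flag_1_hinge [248. 173.] 0.56 [0.514 0.297 0.104]
stand_1 [249. 174.] 0.65 [0.511 0.296 0.109]
stand_1 [328. 167.] 0.63 [0.526 0.112 0.1  ]
green_box [404. 179.] 0.86 [ 0.518 -0.087  0.004]
green_box [343. 170.] 0.53 [0.516 0.078 0.111]
steel_beaker [224. 251.] 0.74 [0.341 0.37  0.002]
0.7 [-1.79999405e+02  3.57166044e-05  6.92697579e+01]
```

View pics/scene0.png

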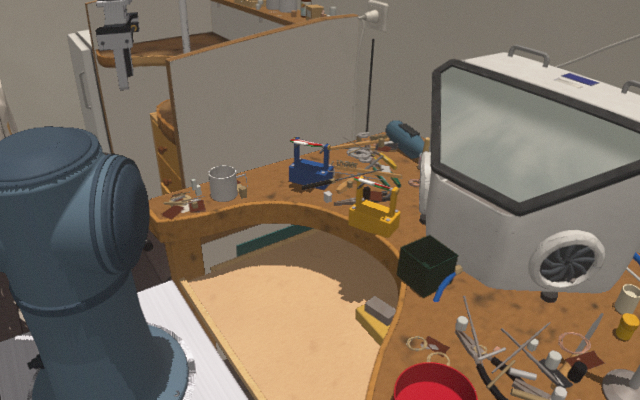

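View pics/top0.png

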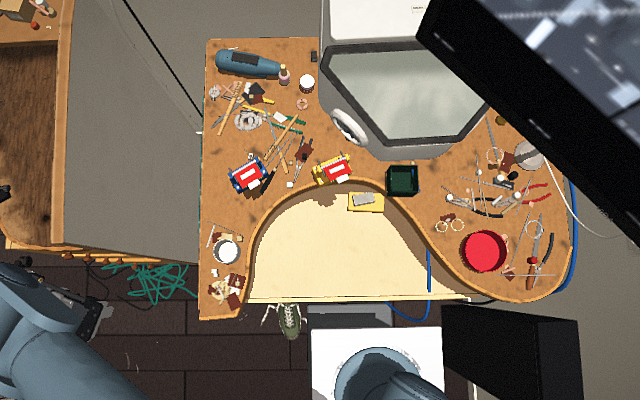

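The scene view shows the blue stand at about (310,165), the yellow one at (375,210), the green box at (425,262) and the beaker at (222,183). In the top view they are at (248,174), (333,170), (402,180) and (226,251). Next I'll zoom in and fit the stand.

```bash
python3 - <<'E'
from h import *
S=np.load("scene0.npy",allow_pickle=True).item();T=np.load("top0.npy",allow_pickle=True).item()
a=cv2.resize(T["color"][145:205,215:275],None,fx=8,fy=8,interpolation=cv2.INTER_NEAREST)
b=cv2.resize(S["color"][125:200,275:345],None,fx=4.5,fy=6.4,interpolation=cv2.INTER_NEAREST)
b=b[:480]
cv2.imwrite("pics/z0.png",np.hstack([a,b]))
for n,im in (("top",T),("scene",S)):
    P=cloud(im);c=im["color"].astype(int);B,G,R=c[...,0],c[...,1],c[...,2]
    near=(abs(P[...,0]-.51)<.09)&(abs(P[...,1]-.3)<.09)&(P[...,2]>.01)
    for nm,m in (("blue",(B>R+40)&(B>G+30)),("red",(R>150)&(G<90)),("white",(R>170)&(G>170)&(B>170)),("green",(G>R+40)&(G>B+30))):
        q=P[m&near];v,u=np.where(m&near)
        if len(q):print(n,nm,len(q),"uv",u.min(),u.max(),v.min(),v.max(),np.round(np.nanmin(q,0),3),np.round(np.nanmax(q,0),3),np.round(np.nanmedian(q,0),3))
    m=(B>R+40)&(B>G+30)&near
    print(np.histogram(P[m][:,2],bins=np.arange(0,.13,.01)))
E
```

```text
top blue 144 uv 228 267 156 192 [0.488 0.261 0.013] [0.565 0.352 0.116] [0.531 0.302 0.041]
top red 285 uv 234 262 163 188 [0.478 0.264 0.031] [0.539 0.333 0.122] [0.507 0.296 0.11 ]
top white 235 uv 232 287 148 188 [0.475 0.211 0.013] [0.597 0.337 0.127] [0.512 0.294 0.107]
top green 5 uv 245 262 177 187 [0.48  0.269 0.016] [0.524 0.315 0.11 ] [0.5   0.278 0.02 ]
(array([ 0,  3,  1, 59, 31,  2,  0,  2,  1, 33, 10,  2]), array([0.  , 0.01, 0.02, 0.03, 0.04, 0.05, 0.06, 0.07, 0.08, 0.09, 0.1 ,
       0.11, 0.12]))
scene blue 158 uv 290 332 137 175 [0.49  0.261 0.036] [0.571 0.35  0.101] [0.54  0.31  0.039]
scene red 18 uv 291 320 139 144 [0.479 0.265 0.102] [0.533 0.31  0.118] [0.507 0.275 0.116]
scene white 29 uv 294 328 141 192 [0.476 0.21  0.029] [0.52  0.295 0.123] [0.484 0.28  0.12 ]
scene green 6 uv 292 313 141 146 [0.479 0.266 0.112] [0.506 0.306 0.115] [0.5   0.271 0.113]
(array([  0,   0,   0, 133,  14,   0,   0,   0,   0,   8,   3,   0]), array([0.  , 0.01, 0.02, 0.03, 0.04, 0.05, 0.06, 0.07, 0.08, 0.09, 0.1 ,
       0.11, 0.12]))
```

View pics/z0.png

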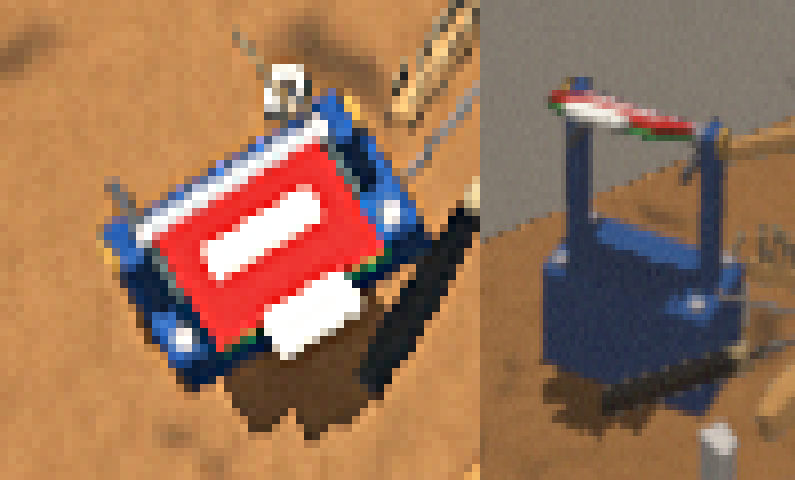

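```bash
python3 - <<'E'
from h import *
for n in ("top","scene"):
    im=np.load(n+"0.npy",allow_pickle=True).item()
    P=cloud(im);c=im["color"].astype(int);B,G,R=c[...,0],c[...,1],c[...,2]
    near=(abs(P[...,0]-.515)<.075)&(abs(P[...,1]-.3)<.075)
    bl=(B>R+40)&(B>G+30)&near
    top=P[bl&(P[...,2]>.03)&(P[...,2]<.045)]
    print(n,"blocktop z",np.median(top[:,2]),"rect",cv2.minAreaRect((top[:,:2]*1000).astype(np.float32)))
    ch=P[bl&(P[...,2]>.085)];print("cheek z",np.round(np.percentile(ch[:,2],[10,50,90]),3))
    y=P[...,1][bl&(P[...,2]>.085)]
    for s in (ch[ch[:,1]>.3],ch[ch[:,1]<=.3]): print(" cheek",len(s),np.round(s.mean(0),3))
    fl=near&(P[...,2]>.09)&(((R>150)&(G<100))|((R>190)&(G>190)))
    F=P[fl];ctr=np.median(F,0)
    for _ in range(3):
        ctr=F.mean(0);w,V=np.linalg.eigh(np.cov((F-ctr).T));nrm=V[:,0]*np.sign(V[2,0]);F=F[abs((F-ctr)@nrm)<.006]
    print("flag",len(F),ctr.round(4),"n",nrm.round(3),"tilt",np.degrees(np.arccos(nrm[2])).round(1),"az of downhill-> x axis",np.degrees(np.arctan2(nrm[1],nrm[0])).round(1))
E
```

```text
top blocktop z 0.03909588935640995 rect ((530.86767578125, 309.948486328125), (50.17973709106445, 88.74786376953125), 30.211111068725586)
cheek z [0.096 0.099 0.101]
 cheek 23 [0.516 0.335 0.098]
 cheek 22 [0.545 0.278 0.1  ]
flag 474 [0.5086 0.296  0.1093] n [0.333 0.206 0.92 ] tilt 23.1 az of downhill-> x axis 31.8
scene blocktop z 0.03867523225368652 rect ((531.8839721679688, 309.87274169921875), (48.59529495239258, 87.74386596679688), 30.472158432006836)
cheek z [0.097 0.099 0.1  ]
 cheek 4 [0.514 0.341 0.1  ]
 cheek 7 [0.548 0.279 0.099]
flag 41 [0.4963 0.2812 0.1168] n [0.312 0.19  0.931] tilt 21.4 az of downhill-> x axis 31.4
```

Both cameras agree on the blue stand: centre (0.531, 0.310), yaw about 31°, pivot z about 0.094, flag angle about 0.40 rad. The block measures 50x89 mm and the cheek tops are at 0.099, so the sizes match too. I'll push with the fingers closed and the tool tilted 45° along the stand's x axis. First I'll check the IK for the whole path.

```bash
cat >> h.py <<'E'
from scipy.spatial.transform import Rotation as Ro
yaw=np.radians(31);ex=np.array([np.cos(yaw),np.sin(yaw),0]);ey=np.array([-np.sin(yaw),np.cos(yaw),0]);ez=np.array([0,0,1.])
H=np.array([.5312,.3099,.0938])
def W(x,z,y=0): return H+ex*x/1000+ez*z/1000+ey*y/1000
def ori(s,slope=45):
    a=np.radians(slope);d=ex*np.cos(a)-ez*np.sin(a);x=s*ey
    return Ro.from_matrix(np.stack([x,np.cross(d,x),d],1)).as_euler("xyz",degrees=True)
def way(th,over=0,rad=42):
    u=np.array([-np.cos(th),np.sin(th)]);t=np.array([np.sin(th),np.cos(th)]);n=np.array([1,1])/2**.5
    p=rad*u+(-3-8*abs(n@t)+over)*t
    return W(*p)
E
python3 - <<'E'
from h import *
for s in (1,-1):
    print(s,ori(s))
    for p in [W(-125,110),W(-115,-6),W(-54,-6)]+[way(t) for t in np.linspace(.95,np.pi,5)]+[W(-30,120)]:
        q=r.solve_ik(p,ori(s));print(p.round(3),None if q is None else np.round(q,0))
E
```

```text
1 [ 1.35000000e+02 -1.27222187e-14  1.21000000e+02]
[0.424 0.246 0.204] [   7.  -40.  143.   28.   38. -131.]
[0.433 0.251 0.088] None
[0.485 0.282 0.088] None
[0.503 0.293 0.122] [  13.  -10.  133.   45.   18. -146.]
[0.521 0.304 0.135] [  14.   -8.  130.   41.   19. -141.]
[0.544 0.317 0.134] [  15.   -4.  126.   40.   18. -140.]
[0.56  0.327 0.12 ] [  16.    0.  124.   43.   16. -143.]
[0.567 0.332 0.102] [  16.    4.  123.   49.   14. -149.]
[0.505 0.294 0.214] [  13.  -20.  130.   27.   29. -127.]
-1 [-1.35000000e+02  1.27222187e-14 -5.90000000e+01]
[0.424 0.246 0.204] [  7. -40. 143.  28.  38.  49.]
[0.433 0.251 0.088] None
[0.485 0.282 0.088] [ 12.  -8. 137.  58.  16.  19.]
[0.503 0.293 0.122] [ 13. -10. 133.  45.  18.  34.]
[0.521 0.304 0.135] [ 14.  -8. 130.  41.  19.  39.]
[0.544 0.317 0.134] [ 15.  -4. 126.  40.  18.  40.]
[0.56  0.327 0.12 ] [ 16.   0. 124.  43.  16.  37.]
[0.567 0.332 0.102] [ 16.   4. 123.  49.  14.  31.]
[0.505 0.294 0.214] [ 13. -20. 130.  27.  29.  53.]
```

At 45° the wrist folds too close to the base, so I'll try steeper tools.

```bash
sed -i 's/def way(th,over=0,rad=42):/def way(th,over=0,rad=42,slope=60):/; s/n=np.array(\[1,1\])\/2\*\*.5/n=np.array([np.sin(np.radians(slope)),np.cos(np.radians(slope))])/' h.py
python3 - <<'E'
from h import *
for sl in (55,60,65):
    print(sl)
    for p in [W(-125,110),W(-110,-12),W(-95,-12),W(-56,-12)]+[way(t,slope=sl) for t in np.linspace(1.1,np.pi,5)]+[W(-30,120)]:
        q=r.solve_ik(p,ori(-1,sl));print(p.round(3),((p-H)@ex*1000).round(0),None if q is None else np.round(q,0))
E
```

```text
55
[0.424 0.246 0.204] -125.0 [ 10. -33. 136.  17.  45.  60.]
[0.437 0.253 0.082] -110.0 [ 11. -16. 139.  27.  26.  48.]
[0.45  0.261 0.082] -95.0 [ 11. -13. 137.  27.  25.  49.]
[0.483 0.281 0.082] -56.0 [ 13.  -6. 131.  26.  24.  52.]
[0.507 0.295 0.126] -29.0 [ 15.  -7. 127.  20.  29.  59.]
[0.525 0.306 0.136] -8.0 [ 15.  -5. 123.  18.  29.  61.]
[0.545 0.318 0.133] 17.0 [ 16.  -1. 120.  18.  28.  62.]
[0.561 0.328 0.118] 35.0 [ 17.   3. 118.  18.  27.  62.]
[0.567 0.332 0.101] 42.0 [ 17.   5. 117.  19.  25.  61.]
[0.505 0.294 0.214] -30.0 [ 15. -16. 123.  15.  40.  65.]
60
[0.424 0.246 0.204] -125.0 [ 11. -30. 133.  13.  49.  64.]
[0.437 0.253 0.082] -110.0 [ 12. -14. 136.  19.  31.  57.]
[0.45  0.261 0.082] -95.0 [ 13. -11. 134.  18.  30.  58.]
[0.483 0.281 0.082] -56.0 [ 14.  -5. 128.  17.  29.  60.]
[0.506 0.295 0.126] -29.0 [ 15.  -6. 123.  14.  34.  65.]
[0.524 0.306 0.136] -8.0 [ 16.  -4. 120.  13.  35.  66.]
[0.545 0.318 0.133] 16.0 [ 17.   0. 117.  13.  34.  67.]
[0.561 0.328 0.117] 35.0 [ 17.   4. 115.  13.  32.  67.]
[0.567 0.332 0.101] 42.0 [ 18.   7. 114.  13.  31.  67.]
[0.505 0.294 0.214] -30.0 [ 15. -13. 120.  11.  45.  68.]
65
[0.424 0.246 0.204] -125.0 [ 12. -26. 129.  10.  54.  67.]
[0.437 0.253 0.082] -110.0 [ 13. -12. 132.  13.  36.  63.]
[0.45  0.261 0.082] -95.0 [ 14.  -9. 130.  13.  35.  64.]
[0.483 0.281 0.082] -56.0 [ 15.  -3. 125.  12.  34.  66.]
[0.506 0.295 0.126] -29.0 [ 16.  -4. 120.  10.  40.  69.]
[0.524 0.306 0.136] -8.0 [ 17.  -1. 117.   9.  41.  70.]
[0.545 0.318 0.133] 16.0 [ 17.   2. 114.   9.  40.  71.]
[0.561 0.328 0.117] 35.0 [ 18.   6. 111.   9.  39.  71.]
[0.567 0.332 0.1  ] 42.0 [ 18.   9. 111.   9.  37.  71.]
[0.505 0.294 0.214] -30.0 [ 16. -10. 116.   8.  50.  71.]
```

```bash
python3 - <<'E'
from h import *
o=ori(-1,55)
r.grab(5);print(r.get_t(),r.get_width())
r.goto(W(-125,110),o);print(r.get_t(),r.get_tool_pos())
print(r.movel(W(-112,-12),vel=.15,max_force=10))
print(r.movel(W(-56,-12),vel=.1,max_force=8),r.get_t(),r.get_force())
for c in("scene","top"):
    cv2.imwrite(f"pics/{c}1.png",cv2.resize(r.camera(c)["color"][90:270,180:440],None,fx=3,fy=3))
E
```

```text
2.1167 0.0007099222092168704
3.6417 [0.42435495 0.24597631 0.20451362]
False
False 5.3167 [ 0.20556241 -0.77505833  0.28880982]
```

View pics/scene1.png

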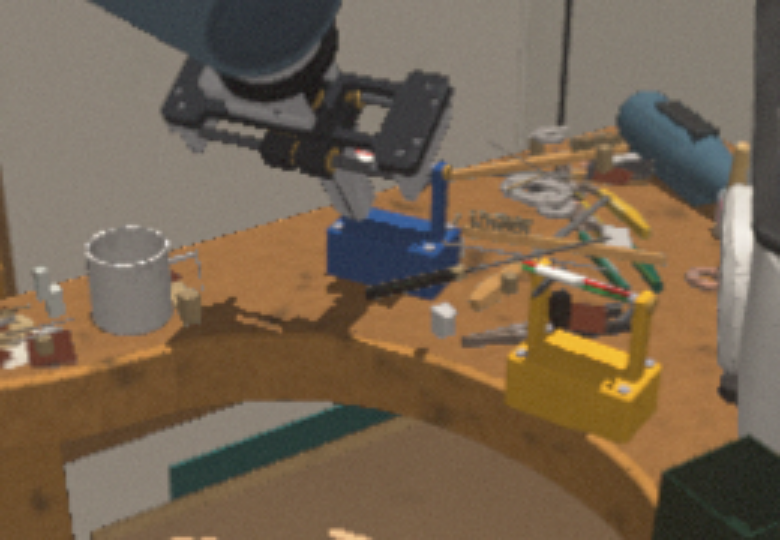

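View pics/top1.png

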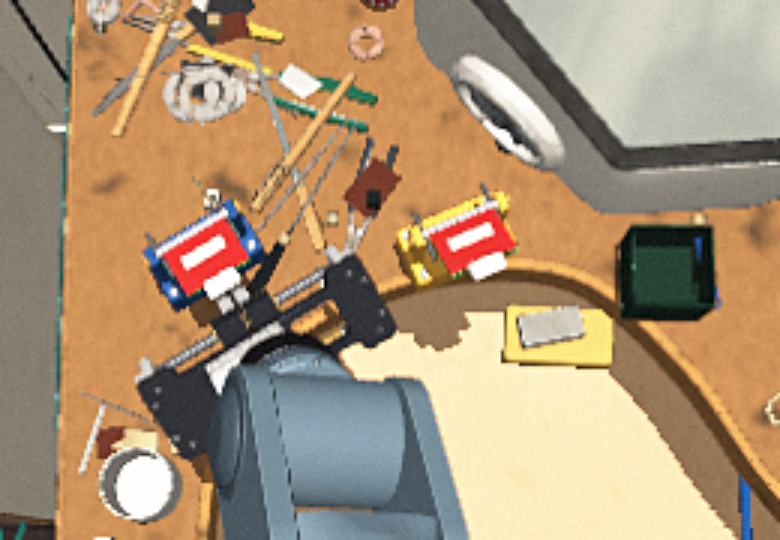

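The fingertips sit under the tab at about (228,295) in the top crop. The gripper body clears the beaker at (140,483) and the yellow flag. Now I'll lift, keeping an eye on the forces.

```bash
python3 - <<'E'
from h import *
for t in (1.1,1.35,1.6):
    print(t,r.movel(way(t,slope=55),vel=.045,max_force=12),r.get_t(),r.get_force().round(1) if hasattr(r.get_force(),'round') else r.get_force())
for c in("scene","top"):
    cv2.imwrite(f"pics/{c}2.png",cv2.resize(r.camera(c)["color"][90:270,180:440],None,fx=3,fy=3))
E
```

```text
1.1 False 6.725 [ 0.2  0.6 -0.4]
1.35 False 7.125 [-0.  -1.1  0.2]
1.6 False 7.5333 [ 0.2  0.3 -0.2]
```

View pics/scene2.png

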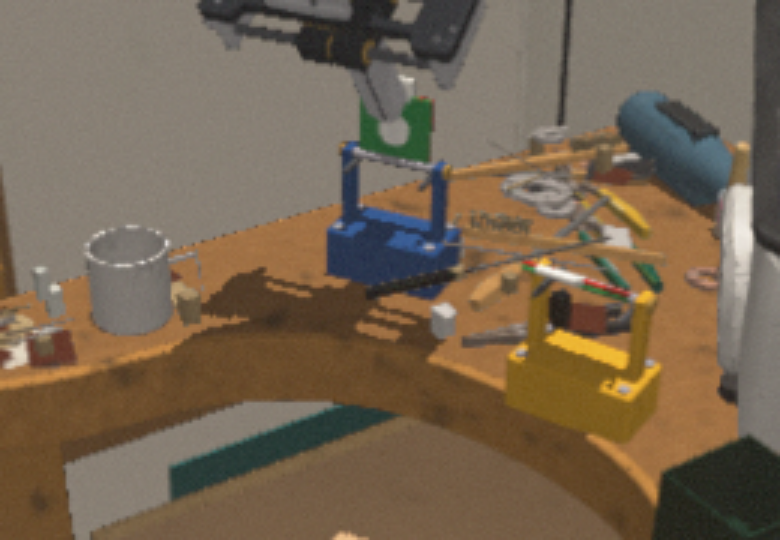

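View pics/top2.png

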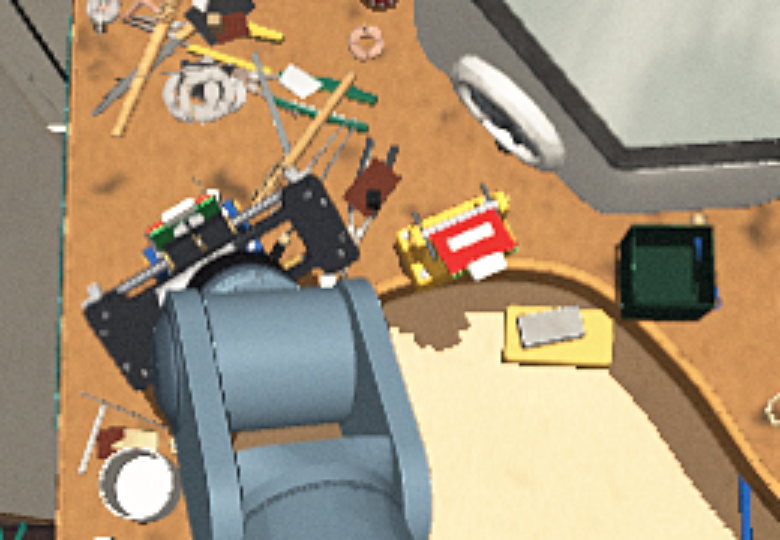

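The flag is upright, with its green face to the robot at (397,125) in the scene crop and the fingertips against it. I'll carry on over and press down gently.

```bash
python3 - <<'E'
from h import *
for t in (1.85,2.1,2.35,2.6,2.85,3.0):
    s=r.movel(way(t,slope=55),vel=.045,max_force=15);print(t,s,r.get_t(),np.round(r.get_force(),1))
print(r.movel(way(np.pi,over=5,slope=55),vel=.03,max_force=6),r.get_t(),np.round(r.get_force(),1),((np.array(r.get_tool_pos())-H)@np.stack([ex,ey,ez],1)*1000).round(1),"expect z",(way(np.pi,slope=55)-H)[2])
r.movel(W(0,75),vel=.1);r.movel(W(-110,110),vel=.15)
print(r.get_t())
for c in("scene","top"):
    im=r.camera(c);np.save(f"{c}3.npy",im,allow_pickle=True)
    cv2.imwrite(f"pics/{c}3.png",cv2.resize(im["color"][90:270,180:440],None,fx=3,fy=3))
E
```

```text
1.85 False 8.05 [ 0.4 -0.5 -0.2]
2.1 False 8.475 [ 0.4 -1.1  0.9]
2.35 False 8.9 [0.2 0.5 0.1]
2.6 False 9.3 [ 1.  -0.6  0.3]
2.85 False 9.6417 [ 0.2 -0.1 -0.1]
3.0 False 9.9083 [-0.   0.5  0.7]
True 10.1917 [-3.  -0.5  6.4] [42.3 -0.1  7.9] expect z 0.007588611490808375
12.0583
```

View pics/scene3.png

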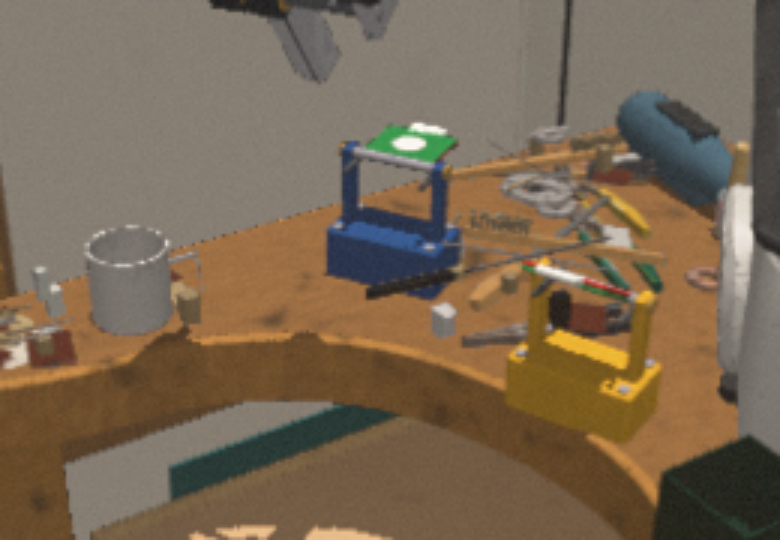

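View pics/top3.png

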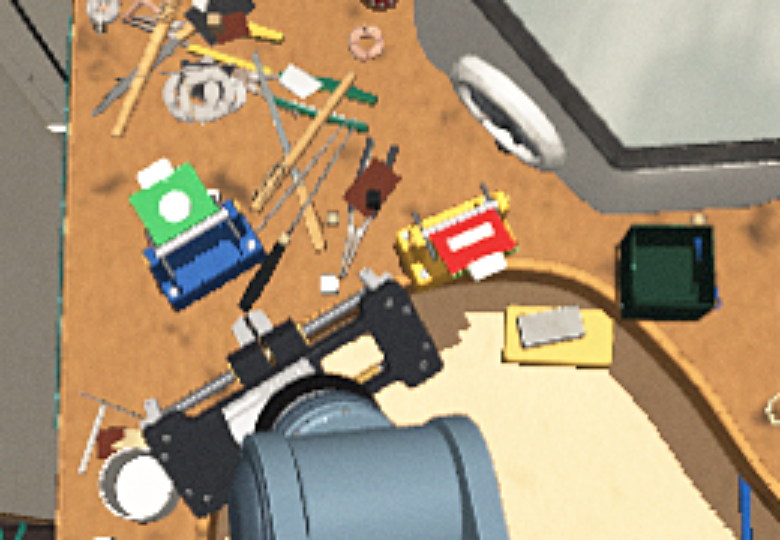

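The flag lies green face up on the far side, at (175,205) in the top crop. I'll measure how level it is, and whether anything else has moved.

```bash
python3 - <<'E'
from h import *
for n in ("top","scene"):
    im=np.load(n+"3.npy",allow_pickle=True).item();i0=np.load(n+"0.npy",allow_pickle=True).item()
    P=cloud(im);c=im["color"].astype(int);B,G,R=c[...,0],c[...,1],c[...,2]
    near=(abs(P[...,0]-.56)<.075)&(abs(P[...,1]-.32)<.075)&(P[...,2]>.07)
    F=P[near&(((G>R+40)&(G>B+30))|((R>190)&(G>190)&(B>190)))]
    for _ in range(3):
        ctr=F.mean(0);w,V=np.linalg.eigh(np.cov((F-ctr).T));nrm=V[:,0]*np.sign(V[2,0]);F=F[abs((F-ctr)@nrm)<.006]
    print(n,len(F),ctr.round(4),nrm.round(3),"slope along x deg (neg. normal.x = not down)",np.degrees(np.arctan2(nrm@ex,nrm[2])).round(1),"z pct",np.percentile(F[:,2],[5,50,95]).round(4))
    d=np.abs(c-i0["color"].astype(int)).sum(2)
    bx={"top":{"yel":(155,190,310,356),"box":(162,198,385,420),"beak":(238,262,222,232)},"scene":{"yel":(172,238,346,402),"box":(235,296,396,460),"beak":(163,202,207,240)}}[n]
    for k,(a,b,e,f) in bx.items(): print(k,(d[a:b,e:f]>90).mean().round(3))
E
```

```text
top 563 [0.5537 0.3247 0.0972] [0.014 0.003 1.   ] slope along x deg (neg. normal.x = not down) 0.8 z pct [0.0941 0.0972 0.1001]
yel 0.012
box 0.0
beak 0.038
scene 237 [0.5574 0.3262 0.0972] [0.008 0.001 1.   ] slope along x deg (neg. normal.x = not down) 0.4 z pct [0.0957 0.0972 0.0986]
yel 0.0
box 0.0
beak 0.005
```

The flag is level to within 1° and nothing else has moved. The robot is clear of everything, so I'll hand it in.

```bash
python3 - <<'E'
from h import *
print(r.get_t(),np.round(r.get_force(),1),r.get_tool_pos());print(r.finish_job())
E
```

```text
12.1583 [-0.8  0.5 -0. ] [0.43707183 0.25338145 0.20333727]
the job is handed in; nothing more can be done
None
```

The blue stand's flag now lies flat on the far side with its green face up, and I handed the job in at about 12.2 s of the 32 s allowed. `r.finish_job()` gives no verdict, so these are my own last checks.

- **How it was done:** I put the closed fingertips under the tab with the tool tilted. I lifted the flag upright, checked it in a picture, then carried it over at about 0.045 m/s. A gentle press stopped at about 6 N with the fingertips within 0.5 mm of the expected end-stop height.
- **Flag 1:** both cameras measure it level to within 1° (0.8° and 0.4°), with its top face at z = 0.097 m, about 3 mm above the pivot as it should be.
- **Other things:** comparing the pictures before and after showed no shift of the yellow stand's flag, the green box or the beaker. A few pixels at the beaker and the yellow stand differed in the top view, which I put down to shadow and noise. I compared pictures only and did not measure their positions.
- **Robot:** it was about 0.11 m above and 0.11 m in front of the pivot, touching nothing, with wrist force under 1 N.

No check failed or disagreed. I did not measure the flag's turning speed, but at that tip speed it would be about 1 rad/s, well under the 8 rad/s limit.

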